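Push the missing tool-bit case into the packed row

ROBOT

A 6-joint arm with a two-finger parallel gripper is mounted at the origin on a cart in front of the work surface, level with it; the furniture and walls round the work are solid. World frame = base frame: x ahead of the robot, y to its left, z up, the work surface at z = 0. Lengths are in mm, angles in rad, forces in N, time in s.
With the tool pointing down it reaches from about 300 to 750 mm from the base axis. Payload 8.5 kg.
Tool frame: the origin (TCP) lies at the very end of the fingers, on their centre line; the grasp point (between the pads) lies 19 mm behind it; z points along the fingers, y is the direction in which the jaws open and shut (so a half turn about z gives the same grasp; the last joint's range is limited). The gripper opens to 85 mm and grips with 20 to 120 N. Pads are 22 mm wide; open, the fingers measure 114 mm over their backs; the gripper's body (76 mm by 85 mm) begins 54 mm behind the grasp point. The pads swing forward as they close: fully open they stand 13 mm farther back than shut.
Start: joints at [0.902, 0.381, 1.297, -0, 1.464, -0.215], TCP at [241.1, 494.319, 231.322] pointing down, gripper open.
Joint ranges: [-3.11, 3.11], [-0.89, 2.33], [0.22, 2.48], [-1.42, 4.56], [0.17, 2.85], [-2.88, 2.88]. Speed limits (rad/s): [2.39, 2.39, 3.14, 3.14, 3.14, 3.14].

INTERFACE

Orientations are given as a 3x3 rotation matrix whose columns are the frame's x, y, z axes.
In Python, from rig import get_obs, read_camera, hand_in gives the robot as it stands.
- The arm moves only by the shell command python3 -m handwheel 'ROWS' [FORCE]. ROWS is JSON, a list of rows, each an object with "jaw": the closure, from 0 (fully open) to 1 (shut); "offset": the shift along the tool's x, y, z in mm, a list of three; "delta_rot": the turn, a rotation vector about the tool's x, y, z in rad, a list of three. In form: [{"jaw": jaw, "offset": [tx, ty, tz], "delta_rot": [wx, wy, wz]}, ...]. A call has 1 to 5 rows; each row shifts and turns the commanded pose from where the row before left it, along the tool's axes as they then stand; what a row does not reach is not made up. A row lasts 1/10 s, in which the tool goes at most 50 mm and 8.59 degrees, less where a joint would pass 70% of its speed; a pose out of reach is approached as far as the arm can. A call with a gripper value outside its range is refused whole. The fingers move at their own pace and stop on an object; FORCE is the grip in N (left out, the last holds). Time passes only in rows, so rows that do not move let the fingers close. It gives the time, the measured TCP pose, the force and the opening at its end, in the units of the state.
- get_obs(): the state, without advancing time (a new reading comes with each control period).
- read_camera(name): name is "scene" or "top" or "wrist"; returns a dict with "color" (420x560x3 uint8, red, green, blue), "z_map" (420x560 float32, mm along the optical axis (not along the pixel's ray), 0 where there is no reading), "fov_y" (degrees; the focal length in pixels is half the picture's height over the tangent of half this angle, whatever the lens; pixels are square), "cx", "cy" (the principal point, pixels), "rvec" (rotation vector, rad) and "tvec" (3), from world to camera coordinates, as OpenCV has them; the wrist camera has in their place "tool_from_camera" (4x4, takes a point from camera to tool coordinates, whose origin is the TCP and whose axes are the flange's). Camera axes: x right, y down, z forward; pixel columns grow to the right and rows downward; lengths in mm; the calibration is good to about 2 mm. A picture is of the moment at which its call begins: read the wrist's pose just before it.
- hand_in(): hands the job in, once; it reports no verdict.
The state is a dict: "time_s": time; "qpos": joint angles; "joint_velocities": joint speeds; "effort": joint torques, N m; "tool_pos": TCP position; "orientation": TCP orientation; "ft_force": force on the tool from outside, world axes, zero at the start; "wrist_torque": the same for the moment, N m; "width": finger opening in mm.
Only numpy, scipy, OpenCV 4.12 (cv2) and the standard library are available. Lean on these libraries where they do the work, as an engineer would, in place of code of your own. Each camera call takes 0.05 s, during which the arm holds its last target. There are 200 camera calls.

TASK

Put the orange case back into its place in the rack: stand it upright on the rack's plate in front of the narrow gap in the row, then push it straight in between the grey and the green case, so that it nudges them apart by itself, until you feel its nose meet the stop bar behind the row. Push gently and tip nothing over: the bar's depth is not known, so feel for it and do not ram it. Keep the gripper off the other four cases, leave the bracket, the star knob and the spanner where they are, and let go at the end.

Things in the scene. Friction and masses are not known exactly. Their poses are not given: they have to be found in the camera images.
- loose_case: the loose case, orange plastic, like a small book, standing upright: 140 mm long (own x), 26 mm thick (own y), 75 mm high; about 0.25 kg. Its upright edges are rounded to 10 mm radius, leaving a 6 mm flat on each end. Same both ways round; either end may go first. Origin: centre of its underside. It starts on the bench left or right of the rack; grip it across its thickness
- rack: the fixed grey steel rack: base plate 6 mm thick (top at z = +6 mm), 301 mm long in own x (-195 to +106 mm), 240 mm wide in own y. Own +x points from the open front into the rack, the way to push; the front 150 mm of the plate is free. Two cheeks 51 mm high stand beside the row at y = +-118 mm, x -35 to +106 mm; the row does not fill the space between them. Origin: on the bench under the row
- bar_zone (a point): fixed point on the rack's plate, 77.5 mm in +x from the rack's origin. An aluminium stop bar 36 mm high with a rubber facing crosses the plate behind the row. It does not move in a run, but its front face lies anywhere up to 14.5 mm in front of or behind this point, another depth at each start, not measured: it must be felt. The other four cases do not show where it is
- case_a: blue case of the row, 90 mm long (shorter than the orange one), 26 mm thick, 75 mm high, rounded alike, 0.3 kg, slick plastic, leftmost (+y of the rack), close beside the grey one; origin: centre of its underside, own x along the row's depth. Loose, standing on the plate, like all four
- case_b: grey case, same size as the blue one; it is the left neighbour (+y) of the gap
- case_c: green case, same size as the blue one; it is the right neighbour (-y) of the gap. The clear gap between grey and green is 12 to 17 mm, too narrow for the 26 mm case; they slide aside on the plate with a few newtons. Front ends stand unevenly; once home, the longer orange case stands proud of them
- case_d: black case, same size as the blue one, rightmost, close beside the green one
- bracket: bystander: grey metal clamp bracket 40x96x62 mm standing on the bench on the other side of the rack from the orange case; origin: centre of its underside
- star_knob: bystander: black star knob 36 mm across with a steel stud, 40 mm high, on the bench; origin: centre of its underside
- spanner: bystander: steel combination spanner 143 mm long, flat on the bench; origin: its middle, underside
Things that resemble listed ones, but are neither listed nor needed, are in the scene too. Leave any red look-alike of the case_b alone.

How it is judged (in metres and radians):
On the way, in this order (a step that is already met when the one before it is completed fails the run):
1. the orange case stands upright on the plate with its nose between the grey and the green case (horizontal distance between loose_case and case_b below 0.113 m and horizontal distance between loose_case and case_c below 0.113 m and x of loose_case in the frame of rack below 0 m and y of loose_case in the frame of case_b below -0.01 m and y of loose_case in the frame of case_c above 0.01 m and z of loose_case in the frame of rack below 0.012 m and angle between loose_case's own z axis and vertical below 0.12 rad), for 0.1 s.
2. its nose is pressed against the stop bar (over 2 N) (contact force between loose_case and stop_c0 above 2 N), for 0.1 s.
At the end, for the whole second after the job is handed in: The orange case stands upright on the plate between the grey and the green case, in line with the rack within 0.1 rad, its nose within 2.5 mm of the stop bar, released and at rest; all four other cases stand upright (within 0.1 rad) on the plate (x of loose_case in the frame of stop above -0.0725 m and angle between loose_case's own z axis and vertical below 0.06 rad and angle between the x axis of loose_case and the x axis of rack, either way round below 0.1 rad and z of each of loose_case, case_a, case_b, case_c, case_d in the frame of rack below 0.009 m and y of loose_case in the frame of case_b below -0.023 m and y of loose_case in the frame of case_c above 0.023 m and horizontal distance between loose_case and case_b below 0.06 m and horizontal distance between loose_case and case_c below 0.06 m and linear speed of loose_case below 0.01 m/s and angle between each of case_a, case_b, case_c, case_d's own z axis and vertical below 0.1 rad); the robot touches nothing.
It fails at once if the orange case is pushed against the stop bar or a neighbour with more than 18 N (contact force between loose_case and stop_c0 above 18 N or contact force between loose_case and case_b above 18 N or contact force between loose_case and case_c above 18 N).
It fails at once if the orange case is slammed down on the rack (over 100 N) (contact force between loose_case and rack above 100 N).
It fails at once if one of the other four cases is tipped (over 0.25 rad) (angle between any of case_a, case_b, case_c, case_d's own z axis and vertical above 0.25 rad).
It fails at once if the gripper or arm pushes one of the other four cases (over 2 N) (contact force between any of the fingers, the arm and case_a above 2 N or contact force between any of the fingers, the arm and case_b above 2 N or contact force between any of the fingers, the arm and case_c above 2 N or contact force between any of the fingers, the arm and case_d above 2 N).
It fails at once if the bracket, star knob or spanner is moved by more than 20 mm (distance of any of bracket, star_knob, spanner from where it was at the start of the episode above 0.02 m).
It also fails if it takes over 58 s, if anything falls off the work surface, if the arm or the gripper's body presses on something with over 40 N, if the wrist force passes 120 N, or if a joint passes its speed limit or range.

## Working session

There is one attempt and no reset: what is moved stays moved. The work goes in short steps, Python scripts to look and compute and a shell command to move; the robot and the scene stay as the last step left them, time stands still between calls to the robot, and variables do not carry over. Pictures are saved under pics/ and viewed, about 8 in all and at most 12, crops included, and the job is handed in when it is done.

```bash
mkdir -p pics; ls; cat > h.py <<'E'
import numpy as np,cv2
from rig import get_obs,read_camera
def cloud(name):
    o=get_obs(); c=read_camera(name); z=c["z_map"].astype(float)
    h,w=z.shape; f=h/2/np.tan(np.radians(c["fov_y"])/2)
    v,u=np.mgrid[:h,:w]
    P=np.stack([(u-c["cx"])*z/f,(v-c["cy"])*z/f,z],-1)
    if "rvec" in c:
        R=cv2.Rodrigues(np.array(c["rvec"],float))[0]; t=np.array(c["tvec"],float).ravel()
        W=(P-t)@R
    else:
        T=np.array(c["tool_from_camera"]); R=np.array(o["orientation"]).reshape(3,3)
        W=(P@T[:3,:3].T+T[:3,3])@R.T+np.array(o["tool_pos"])
    W[z==0]=np.nan
    return c["color"],W
E
python3 - <<'E'
from h import *
np.set_printoptions(precision=3,suppress=True)
for n in("top","scene"):
    c,W=cloud(n); cv2.imwrite(f"pics/{n}0.png",c[:,:,::-1]); np.save(f"{n}0.npy",W); print(n,np.nanmin(W.reshape(-1,3),0),np.nanmax(W.reshape(-1,3),0))
print(get_obs())
E
```

```text
pics
top [ -157.986 -1330.198  -922.823] [1640.438 1151.183  555.568]
scene [-401.704 -499.719 -911.878] [3174.368 2249.152  462.302]
{'time_s': 0.1, 'qpos': array([ 0.902,  0.381,  1.298, -0.   ,  1.464, -0.215]), 'joint_velocities': array([-0.001, -0.   , -0.001, -0.   , -0.   ,  0.001]), 'effort': array([  0.004, -44.922, -23.166,  -0.   ,   0.004,  -0.   ]), 'tool_pos': array([240.943, 494.122, 230.791]), 'orientation': array([[-0.899,  0.438, -0.001],
       [ 0.438,  0.899, -0.001],
       [ 0.   , -0.001, -1.   ]]), 'ft_force': array([0.053, 0.139, 0.009]), 'wrist_torque': array([-0.01 ,  0.01 , -0.037]), 'width': 85.32522123877646}
```

View pics/top0.png

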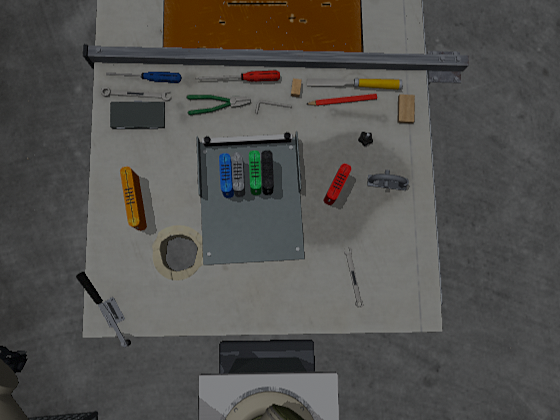

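View pics/scene0.png

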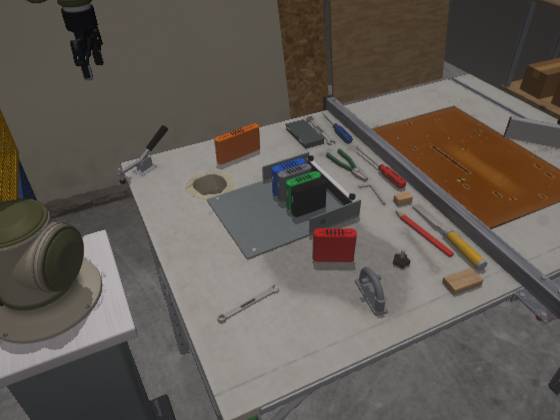

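The top view shows orange at (132,197), the row blue/grey/green/black at (226–267,173), the red decoy at (338,185), the bracket at (388,181), the knob at (366,138) and the spanner at (354,278). The rack plate spans roughly (200–303, 135–263).

```bash
python3 - <<'E'
from h import *
W=np.load("top0.npy"); c=cv2.imread("pics/top0.png")
def rect(P,n):
    P=P[:,:2].astype(np.float32); r=cv2.minAreaRect(P); b=cv2.boxPoints(r)
    i=(0,1) if np.linalg.norm(b[0]-b[1])>np.linalg.norm(b[1]-b[2]) else (1,2)
    d=b[i[1]]-b[i[0]]; d*=np.sign(d[0]); print(n,len(P),np.round(r[0],1),np.round(r[1],1),"yaw",round(float(np.degrees(np.arctan2(d[1],d[0]))),1))
Z=W[:,:,2]
for n,(u0,u1,v0,v1),lo,hi in [("orange",(110,160,155,240),65,90),("blue",(213,232,145,205),72,95),("grey",(232.,246,145,205),72,95),("green",(246,261,145,205),72,95),("black",(261,280,145,205),72,95),("row",(205,285,145,205),72,95),("plate",(195,310,128,270),3,10),("bar",(195,310,125,150),30,48),("cheekL",(190,210,120,210),45,58),("cheekR",(285,315,120,210),45,58),("knob",(350,380,120,150),10,60),("bracket",(360,415,165,195),20,70)]:
    s=np.s_[v0:v1,int(u0):int(u1)]; m=(Z[s]>lo)&(Z[s]<hi); P=W[s][m]
    if len(P)>5: rect(P,n); print("   z",np.round(np.median(P[:,2]),1))
# color-labelled columns of the row
s=np.s_[172:176,214:280]; 
print(np.round(W[174,214:280:2,1:]).astype(int).tolist())
print("bench z",np.nanmedian(Z[280:320,150:300]))
E
```

```text
orange 729 [553.4 310.4] [141.1  27.4] yaw 10.4
   z 72.7
blue 448 [604.2  93.2] [27.9 89.1] yaw -0.2
   z 78.8
grey 426 [606.7  64.8] [25.4 89.7] yaw -0.1
   z 78.8
green 425 [610.8  25.9] [25.2 90. ] yaw -0.3
   z 78.9
black 428 [610.6  -2.4] [89.1 25.9] yaw 1.5
   z 78.9
row 1727 [608.6  45.1] [ 91.7 124. ] yaw -85.8
   z 78.9
plate 6034 [562.2  34.6] [347.8 271.9] yaw 0.5
   z 5.0
bar 551 [685.1  43.8] [ 41.7 240.4] yaw -88.0
   z 39.3
cheekL 128 [629.6 149.7] [ 31.1 140.5] yaw -1.2
   z 48.6
cheekR 122 [639.8 -63.6] [138.8  29.5] yaw 2.5
   z 48.5
knob 104 [ 704.3 -244. ] [33.3 30. ] yaw 26.0
   z 13.5
bracket 311 [ 592.3 -293.4] [90.7 38.3] yaw 71.4
   z 48.0
[[125, 2], [120, 4], [116, 3], [104, 79], [100, 81], [95, 79], [91, 79], [87, 76], [82, 77], [77, 78], [73, 80], [68, 79], [64, 79], [59, 78], [54, 79], [53, 4], [48, 5], [43, 9], [36, 78], [32, 82], [27, 81], [23, 76], [18, 79], [13, 78], [9, 75], [4, 77], [0, 81], [-5, 76], [-9, 79], [-14, 79], [-20, -1], [-25, 4], [-30, 3]]
bench z -2.394030323137162
```

```bash
python3 - <<'E'
from h import *
W=np.load("top0.npy"); c=cv2.imread("pics/top0.png").astype(int)
g=c.sum(2)/3; print(g[230,190:212].astype(int),g[230,295:312].astype(int),g[252:270,250].astype(int))
def fit(P,ax):
    P=np.array(P); t,y=P[:,ax],P[:,1-ax]
    for _ in range(4):
        k=np.polyfit(t,y,1); r=abs(y-np.polyval(k,t)); m=r<max(2,1.5*np.median(r)); t,y=t[m],y[m]
    print(len(t),np.degrees(np.arctan(k[0])),k, "rms",np.std(y-np.polyval(k,t))); return k
gx=cv2.GaussianBlur(g.astype(np.float32),(3,3),0)
dx=np.diff(gx,axis=1); dy=np.diff(gx,axis=0)
# ray-plane z at plate top (~4 in camera's z)
L=[];R=[];F=[]
def pt(v,u): 
    w=np.nanmedian(W[int(v)-2:int(v)+3,int(u)-2:int(u)+3].reshape(-1,3),0); return W[int(v),int(u),:2]
for v in range(205,258):
    u=195+np.argmin(dx[v,195:215]); L.append(pt(v,u)); u=292+np.argmax(dx[v,292:312]); R.append(pt(v,u))
for u in range(210,298):
    v=250+np.argmax(dy[250:272,u]); F.append(pt(v,u))
kL=fit(L,0);kR=fit(R,0);kF=fit(F,1)
E
```

```text
[117 116 116 118 119 120 120 119 118 119 121 108  83  83  84  85  84  85
  85  85  86  84] [81 82 82 82 80 83 85 51 93 94 93 93 90 88 89 90 90] [ 85  87  85  84  85  85  87  88  88  73  97 120 117 116 116 115 116 117]
41 2.6460803411548035 [4.62156760e-02 1.34798283e+02] rms 0.664494475515066
 ** On entry to DLASCL parameter number  4 had an illegal value
 ** On entry to DLASCL parameter number  4 had an illegal value
 ** On entry to DLASCL parameter number  4 had an illegal value
 ** On entry to DLASCL parameter number  4 had an illegal value
 ** On entry to DLASCL parameter number  5 had an illegal value
 ** On entry to DLASCL parameter number  4 had an illegal valueTraceback (most recent call last):
  File "<stdin>", line 19, in <module>
  File "<stdin>", line 7, in fit
    c, resids, rank, s = lstsq(lhs, rhs, rcond)
                         ~~~~~^^^^^^^^^^^^^^^^^
    x, resids, rank, s = _umath_linalg.lstsq(a, b, rcond,
                         ~~~~~~~~~~~~~~~~~~~^^^^^^^^^^^^^
                                             signature=signature)
                                             ^^^^^^^^^^^^^^^^^^^^
    raise LinAlgError("SVD did not converge in Linear Least Squares")
numpy.linalg.LinAlgError: SVD did not converge in Linear Least Squares
```

```bash
python3 -m handwheel '[{"jaw":0,"offset":[0,0,0],"delta_rot":[0,0,-0.127]},{"jaw":0,"offset":[0,0,0],"delta_rot":[0,0,-0.127]},{"jaw":0,"offset":[0,0,0],"delta_rot":[0,0,-0.127]},{"jaw":0,"offset":[0,0,0],"delta_rot":[0,0,-0.127]},{"jaw":0,"offset":[0,0,0],"delta_rot":[0,0,-0.127]}]' 60
cat >> h.py <<'E'
def go(x,y,z,yawy=None):
    o=get_obs(); R=np.array(o["orientation"]).reshape(3,3); d=R.T@(np.array([x,y,z])-o["tool_pos"])
    a=np.degrees(np.arctan2(R[1,1],R[0,1]))
    print("pos",np.round(o["tool_pos"],1),"yaw_y",round(a,2),"tilt",np.round(R[:2,2],4),"F",np.round(o["ft_force"],2),"w",round(o["width"],1),"t",o["time_s"])
    print("offset",np.round(d,1), "rotz", None if yawy is None else round(-np.radians(yawy-a),4))
E
python3 -c "
from h import *
go(502,301,150,100.4)"
```

```text
time_s: 0.6
tool_pos: [241.0, 494.2, 230.9]
orientation: [[-0.983, -0.185, -0.001], [-0.185, 0.983, -0.001], [0.001, -0.001, -1.0]]
ft_force: [-0.3, -0.4, -0.3]
width: 85.3
pos [241.  494.2 230.9] yaw_y 100.68 tilt [-0.0006 -0.0007] F [-0.27 -0.37 -0.29] w 85.3 t 0.6
offset [-220.7 -238.2   80.9] rotz 0.0049
```

```bash
python3 -m handwheel '[{"jaw":0,"offset":[-22,-24,8],"delta_rot":[0,0,0.005]},{"jaw":0,"offset":[-25,-26,9],"delta_rot":[0,0,0]},{"jaw":0,"offset":[-25,-27,9],"delta_rot":[0,0,0]},{"jaw":0,"offset":[-25,-27,9],"delta_rot":[0,0,0]},{"jaw":0,"offset":[-25,-27,9],"delta_rot":[0,0,0]}]'
python3 -m handwheel '[{"jaw":0,"offset":[-25,-27,9],"delta_rot":[0,0,0]},{"jaw":0,"offset":[-25,-27,9],"delta_rot":[0,0,0]},{"jaw":0,"offset":[-25,-27,9],"delta_rot":[0,0,0]},{"jaw":0,"offset":[-24,-26,10],"delta_rot":[0,0,0]},{"jaw":0,"offset":[0,0,0],"delta_rot":[0,0,0]}]'
python3 - <<'E'
from h import *
go(502,301,22,100.4)
c,W=cloud("wrist"); cv2.imwrite("pics/w1.png",c[:,:,::-1])
hsv=cv2.cvtColor(c,cv2.COLOR_RGB2HSV); m=(hsv[:,:,0]<22)&(hsv[:,:,1]>150)&(W[:,:,2]>60)&(W[:,:,2]<85)
P=W[m][:,:2].astype(np.float32); print(len(P),cv2.minAreaRect(P),cv2.boxPoints(cv2.minAreaRect(P)), np.median(W[m][:,2]))
E
```

```text
time_s: 1.1
tool_pos: [385.2, 385.8, 186.7]
orientation: [[-0.984, -0.175, -0.001], [-0.175, 0.984, -0.0], [0.001, -0.0, -1.0]]
ft_force: [0.8, -0.6, -0.3]
width: 85.1
time_s: 1.6
tool_pos: [502.8, 296.1, 148.3]
orientation: [[-0.985, -0.171, -0.002], [-0.171, 0.985, -0.001], [0.002, -0.001, -1.0]]
ft_force: [-0.4, 0.6, -0.2]
width: 85.5
pos [502.8 296.1 148.3] yaw_y 99.85 tilt [-0.0021 -0.0015] F [-0.36  0.64 -0.25] w 85.5 t 1.6
offset [ -0.4   5.1 126.3] rotz -0.0096
5781 ((483.3681640625, 333.2967529296875), (82.05657958984375, 276.44384765625), 71.69109344482422) [[339.25485 337.7665 ]
 [601.7042  250.92441]
 [627.48145 328.827  ]
 [365.0321  415.6691 ]] 75.77802643268558
```

View pics/w1.png

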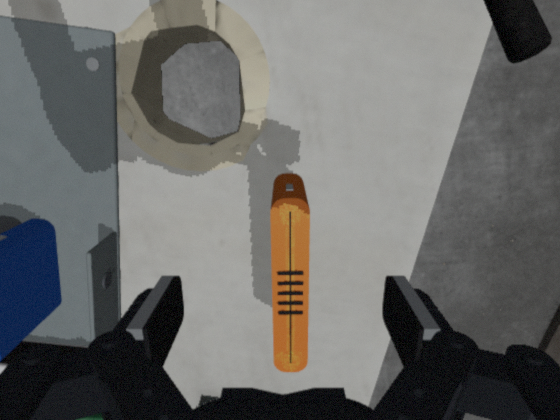

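The wrist view shows the orange case at u≈291, v 175–370, its long side parallel to the image columns and between the jaws. I'll measure its outline on the connected component only.

```bash
python3 - <<'E'
from h import *
go(502,301,22,100.4)
c,W=cloud("wrist")
hsv=cv2.cvtColor(c,cv2.COLOR_RGB2HSV); m=((hsv[:,:,0]<22)&(hsv[:,:,1]>150)&(W[:,:,2]>68)&(W[:,:,2]<85)).astype(np.uint8)
n,l,s,_=cv2.connectedComponentsWithStats(m); k=[i for i in range(1,n) if s[i,0]<291<s[i,0]+s[i,2] and s[i,4]>1000]
for i in k:
    P=W[l==i][:,:2].astype(np.float32); print(s[i],cv2.minAreaRect(P),cv2.boxPoints(cv2.minAreaRect(P)).round(1).tolist())
E
```

```text
pos [501.3 297.5 149.1] yaw_y 99.93 tilt [-0.0021 -0.0007] F [-0.46  0.21 -0.47] w 85.5 t 1.65
offset [ -1.6   3.3 127.1] rotz -0.0082
[ 268  196   38  176 5568] ((553.6344604492188, 310.34893798828125), (140.30130004882812, 25.20702362060547), 10.38992977142334) [[482.3999938964844, 310.1000061035156], [486.8999938964844, 285.29998779296875], [624.9000244140625, 310.6000061035156], [620.4000244140625, 335.3999938964844]]
```

```bash
python3 -m handwheel '[{"jaw":0,"offset":[-1,2,20],"delta_rot":[0,0,-0.004]},{"jaw":0,"offset":[0,0,25],"delta_rot":[0,0,0]},{"jaw":0,"offset":[0,0,25],"delta_rot":[0,0,0]},{"jaw":0,"offset":[0,0,15],"delta_rot":[0,0,0]},{"jaw":0,"offset":[0,0,0],"delta_rot":[0,0,0]}]'
python3 -c "
from h import *
go(502.4,301,22,100.4)"
```

```text
time_s: 2.2
tool_pos: [499.2, 301.6, 63.9]
orientation: [[-0.984, -0.181, -0.004], [-0.181, 0.984, -0.001], [0.004, -0.0, -1.0]]
ft_force: [-0.2, 1.1, -0.4]
width: 85.4
pos [499.2 301.6  63.9] yaw_y 100.41 tilt [-0.0037 -0.0011] F [-0.2   1.11 -0.36] w 85.4 t 2.2
offset [-3.2 -1.2 41.8] rotz 0.0002
```

```bash
python3 -m handwheel '[{"jaw":0,"offset":[-3,-1,15],"delta_rot":[0,0,0]},{"jaw":0,"offset":[0,0,15],"delta_rot":[0,0,0]},{"jaw":0,"offset":[0,0,11],"delta_rot":[0,0,0]},{"jaw":0,"offset":[0,0,0],"delta_rot":[0,0,0]},{"jaw":0,"offset":[0,0,0],"delta_rot":[0,0,0]}]'
python3 -m handwheel '[{"jaw":0.6,"offset":[0,0,0],"delta_rot":[0,0,0]},{"jaw":0.8,"offset":[0,0,0],"delta_rot":[0,0,0]},{"jaw":1,"offset":[0,0,0],"delta_rot":[0,0,0]},{"jaw":1,"offset":[0,0,0],"delta_rot":[0,0,0]},{"jaw":1,"offset":[0,0,0],"delta_rot":[0,0,0]}]' 60
python3 -m handwheel '[{"jaw":1,"offset":[0,0,0],"delta_rot":[0,0,0]},{"jaw":1,"offset":[0,0,0],"delta_rot":[0,0,0]},{"jaw":1,"offset":[0,0,0],"delta_rot":[0,0,0]},{"jaw":1,"offset":[0,0,0],"delta_rot":[0,0,0]},{"jaw":1,"offset":[0,0,0],"delta_rot":[0,0,0]}]' 60
python3 -c "
from h import *
go(502.4,301,22,100.4)"
```

```text
time_s: 2.7
tool_pos: [504.5, 300.8, 24.7]
orientation: [[-0.984, -0.179, 0.001], [-0.179, 0.984, 0.0], [-0.001, 0.0, -1.0]]
ft_force: [0.1, -0.3, 0.4]
width: 85.6
time_s: 3.2
tool_pos: [504.4, 300.6, 24.7]
orientation: [[-0.984, -0.179, 0.001], [-0.179, 0.984, 0.0], [-0.001, 0.0, -1.0]]
ft_force: [-1.8, 0.1, 2.5]
width: 25.4
time_s: 3.7
tool_pos: [504.4, 300.6, 24.7]
orientation: [[-0.984, -0.179, 0.001], [-0.179, 0.984, 0.0], [-0.001, 0.0, -1.0]]
ft_force: [-0.5, -0.6, 5.5]
width: 25.3
pos [504.4 300.6  24.7] yaw_y 100.32 tilt [0.0006 0.0002] F [-0.5  -0.61  5.45] w 25.3 t 3.7
offset [1.9 0.7 2.7] rotz -0.0013
```

```bash
python3 -m handwheel '[{"jaw":1,"offset":[0,0,-8],"delta_rot":[0,0,0]},{"jaw":1,"offset":[0,0,-22],"delta_rot":[0,0,0]},{"jaw":1,"offset":[0,0,-30],"delta_rot":[0,0,0]},{"jaw":1,"offset":[0,0,-30],"delta_rot":[0,0,0]},{"jaw":1,"offset":[0,0,-15],"delta_rot":[0,0,0]}]'
python3 -m handwheel '[{"jaw":1,"offset":[0,0,0],"delta_rot":[0,0,0.035]},{"jaw":1,"offset":[0,0,0],"delta_rot":[0,0,0.05]},{"jaw":1,"offset":[0,0,0],"delta_rot":[0,0,0.05]},{"jaw":1,"offset":[0,0,0],"delta_rot":[0,0,0]},{"jaw":1,"offset":[0,0,0],"delta_rot":[0,0,0]}]'
python3 -c "
from h import *
go(431,37.1,130,92.65)"
```

```text
time_s: 4.2
tool_pos: [504.6, 300.7, 131.7]
orientation: [[-0.984, -0.179, 0.002], [-0.179, 0.984, 0.001], [-0.002, 0.0, -1.0]]
ft_force: [-0.1, -0.6, -2.6]
width: 25.2
time_s: 4.7
tool_pos: [504.0, 300.5, 129.1]
orientation: [[-0.999, -0.046, -0.001], [-0.046, 0.999, -0.0], [0.001, -0.0, -1.0]]
ft_force: [-0.0, -0.3, -2.8]
width: 25.4
pos [504.  300.5 129.1] yaw_y 92.67 tilt [-0.0009 -0.0003] F [-0.03 -0.33 -2.77] w 25.4 t 4.7
offset [  85.2 -259.7   -0.8] rotz 0.0003
```

```bash
python3 -m handwheel '[{"jaw":1,"offset":[8,-15,0],"delta_rot":[0,0,0]},{"jaw":1,"offset":[14,-25,0],"delta_rot":[0,0,0]},{"jaw":1,"offset":[15,-35,0],"delta_rot":[0,0,0]},{"jaw":1,"offset":[15,-35,0],"delta_rot":[0,0,0]},{"jaw":1,"offset":[15,-40,0],"delta_rot":[0,0,0]}]'
python3 -m handwheel '[{"jaw":1,"offset":[12,-35,0],"delta_rot":[0,0,0]},{"jaw":1,"offset":[6,-35,0],"delta_rot":[0,0,0]},{"jaw":1,"offset":[0,-25,0],"delta_rot":[0,0,0]},{"jaw":1,"offset":[0,-15,0],"delta_rot":[0,0,0]},{"jaw":1,"offset":[0,0,0],"delta_rot":[0,0,0]}]'
python3 -m handwheel '[{"jaw":1,"offset":[0,0,0],"delta_rot":[0,0,0]},{"jaw":1,"offset":[0,0,0],"delta_rot":[0,0,0]},{"jaw":1,"offset":[0,0,0],"delta_rot":[0,0,0]}]'
python3 - <<'E'
from h import *
go(431,37.1,60,92.65)
c,W=cloud("top"); cv2.imwrite("pics/top2.png",cv2.resize(c[120:300,180:330,::-1],None,fx=4,fy=4)[:600])
c,W=cloud("scene"); cv2.imwrite("pics/sc2.png",c[:,:,::-1])
E
```

```text
time_s: 5.2
tool_pos: [443.3, 146.8, 129.4]
orientation: [[-0.999, -0.047, 0.0], [-0.047, 0.999, -0.0], [-0.0, -0.0, -1.0]]
ft_force: [0.7, -0.7, -2.3]
width: 25.1
time_s: 5.7
tool_pos: [431.3, 35.5, 129.5]
orientation: [[-0.999, -0.044, 0.0], [-0.044, 0.999, -0.0], [-0.0, -0.0, -1.0]]
ft_force: [0.9, -0.4, -2.1]
width: 25.3
time_s: 6.0
tool_pos: [431.0, 37.7, 129.3]
orientation: [[-0.999, -0.047, -0.0], [-0.047, 0.999, 0.0], [0.0, 0.0, -1.0]]
ft_force: [-0.4, -0.1, -2.6]
width: 25.3
pos [431.   37.7 129.3] yaw_y 92.67 tilt [-0.0001  0.0001] F [-0.42 -0.07 -2.65] w 25.3 t 6.0
offset [ 0.  -0.6 69.3] rotz 0.0004
```

View pics/top2.png

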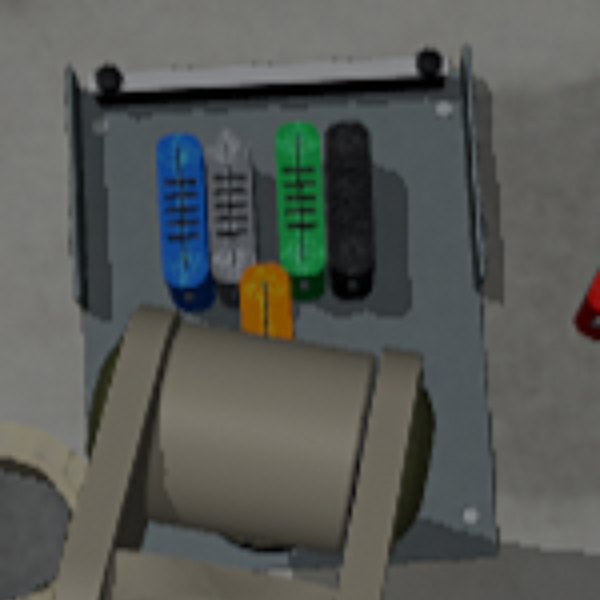

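View pics/sc2.png

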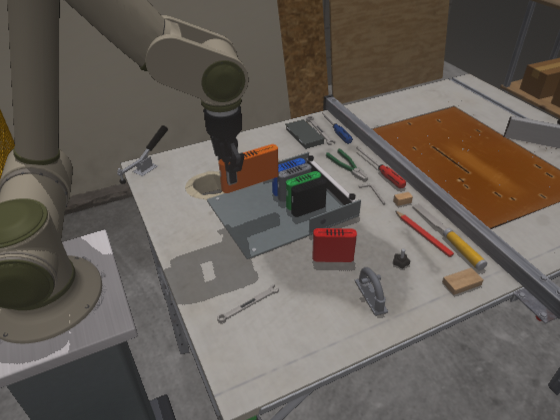

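The case hangs level, its nose (crop pixel (266,268)) on the gap's line with about 10 mm clearance to the row. Now I lower it.

```bash
python3 -m handwheel '[{"jaw":1,"offset":[1,-0.5,15],"delta_rot":[0,0,0]},{"jaw":1,"offset":[0,0,25],"delta_rot":[0,0,0]},{"jaw":1,"offset":[0,0,25],"delta_rot":[0,0,0]},{"jaw":1,"offset":[0,0,15],"delta_rot":[0,0,0]},{"jaw":1,"offset":[0,0,5],"delta_rot":[0,0,0]}]'
python3 -m handwheel '[{"jaw":1,"offset":[0,0,0],"delta_rot":[0,0,0]},{"jaw":1,"offset":[0,0,0],"delta_rot":[0,0,0]},{"jaw":1,"offset":[0,0,0],"delta_rot":[0,0,0]}]'
python3 - <<'E'
from h import *
go(431,37.1,31,92.65)
c,W=cloud("top"); Z=W[:,:,2]
hsv=cv2.cvtColor(c,cv2.COLOR_RGB2HSV); m=(hsv[:,:,0]<22)&(hsv[:,:,1]>150)&(Z>70)&(Z<110); m[:,:220]=0;m[:,280:]=0;m[:160]=0;m[230:]=0
P=W[m]; print(len(P)); 
for x in range(510,560,8):
    q=P[abs(P[:,0]-x)<4]
    if len(q): print(x,len(q),q[:,1].min().round(1),q[:,1].max().round(1),np.median(q[:,2]).round(1))
print("max x",P[:,0].max())
E
```

```text
time_s: 6.6
tool_pos: [429.5, 36.8, 43.1]
orientation: [[-0.999, -0.046, -0.002], [-0.046, 0.999, 0.0], [0.002, 0.001, -1.0]]
ft_force: [-0.5, -0.5, -1.6]
width: 25.2
time_s: 6.9
tool_pos: [430.6, 36.4, 45.1]
orientation: [[-0.999, -0.045, 0.002], [-0.045, 0.999, -0.0], [-0.002, -0.0, -1.0]]
ft_force: [0.3, 0.4, -2.3]
width: 25.0
pos [430.6  36.4  45.1] yaw_y 92.6 tilt [ 0.0017 -0.0003] F [ 0.31  0.39 -2.32] w 25.0 t 6.9
offset [-0.4  0.6 14.1] rotz -0.0009
173
510 24 27.6 51.9 93.8
518 41 27.9 52.2 93.8
526 33 29.7 52.1 93.9
534 31 29.6 54.3 92.8
542 32 29.6 54.3 93.0
550 12 34.1 51.9 92.4
max x 549.2218959052776
```

```bash
python3 -m handwheel '[{"jaw":1,"offset":[0,0.5,5],"delta_rot":[0,0,0]},{"jaw":1,"offset":[0,0,4],"delta_rot":[0,0,0]},{"jaw":1,"offset":[0,0,2],"delta_rot":[0,0,0]},{"jaw":1,"offset":[0,0,1],"delta_rot":[0,0,0]},{"jaw":1,"offset":[0,0,0],"delta_rot":[0,0,0]}]'
python3 -m handwheel '[{"jaw":1,"offset":[0,0,1],"delta_rot":[0,0,0]},{"jaw":1,"offset":[0,0,0],"delta_rot":[0,0,0]}]'
python3 -m handwheel '[{"jaw":1,"offset":[0,0,1],"delta_rot":[0,0,0]},{"jaw":1,"offset":[0,0,0],"delta_rot":[0,0,0]}]'
```

```text
time_s: 7.45
tool_pos: [430.0, 37.0, 32.1]
orientation: [[-0.999, -0.045, -0.0], [-0.045, 0.999, 0.0], [0.0, 0.0, -1.0]]
ft_force: [-0.3, -0.4, -1.6]
width: 25.4
time_s: 7.65
tool_pos: [430.1, 36.9, 31.3]
orientation: [[-0.999, -0.045, -0.0], [-0.045, 0.999, -0.0], [0.0, -0.0, -1.0]]
ft_force: [-0.2, 0.6, -2.3]
width: 25.6
time_s: 7.85
tool_pos: [430.2, 36.9, 30.7]
orientation: [[-0.999, -0.045, 0.001], [-0.045, 0.999, -0.0], [-0.001, -0.0, -1.0]]
ft_force: [-3.1, 0.2, 3.8]
width: 25.3
```

```bash
python3 -m handwheel '[{"jaw":1,"offset":[-3,0,0],"delta_rot":[0,0,0]},{"jaw":1,"offset":[-4,0,0],"delta_rot":[0,0,0]},{"jaw":1,"offset":[-3,0,0],"delta_rot":[0,0,0]},{"jaw":1,"offset":[0,0,0],"delta_rot":[0,0,0]}]'
for i in 1; do :; done
python3 -m handwheel '[{"jaw":1,"offset":[-2,0,0],"delta_rot":[0,0,0]},{"jaw":1,"offset":[-2,0,0],"delta_rot":[0,0,0]},{"jaw":1,"offset":[0,0,0],"delta_rot":[0,0,0]}]'
python3 -m handwheel '[{"jaw":1,"offset":[-2,0,0],"delta_rot":[0,0,0]},{"jaw":1,"offset":[-2,0,0],"delta_rot":[0,0,0]},{"jaw":1,"offset":[0,0,0],"delta_rot":[0,0,0]}]'
```

```text
time_s: 8.25
tool_pos: [440.9, 37.3, 30.7]
orientation: [[-0.999, -0.045, 0.002], [-0.045, 0.999, -0.0], [-0.002, -0.0, -1.0]]
ft_force: [-0.0, 0.1, 4.2]
width: 25.5
time_s: 8.55
tool_pos: [444.5, 37.5, 30.7]
orientation: [[-0.999, -0.045, 0.001], [-0.045, 0.999, -0.0], [-0.001, -0.0, -1.0]]
ft_force: [-1.2, 0.2, 6.7]
width: 25.5
time_s: 8.85
tool_pos: [448.5, 37.7, 30.7]
orientation: [[-0.999, -0.045, 0.001], [-0.045, 0.999, -0.0], [-0.001, -0.0, -1.0]]
ft_force: [-1.4, 0.5, 5.9]
width: 25.4
```

```bash
python3 -m handwheel '[{"jaw":1,"offset":[-2,0,0],"delta_rot":[0,0,0]},{"jaw":1,"offset":[-2,0,0],"delta_rot":[0,0,0]},{"jaw":1,"offset":[-1,0,0],"delta_rot":[0,0,0]}]'
python3 -m handwheel '[{"jaw":1,"offset":[-2,0,0],"delta_rot":[0,0,0]},{"jaw":1,"offset":[-2,0,0],"delta_rot":[0,0,0]},{"jaw":1,"offset":[-1,0,0],"delta_rot":[0,0,0]}]'
python3 -m handwheel '[{"jaw":1,"offset":[-2,0,0],"delta_rot":[0,0,0]},{"jaw":1,"offset":[-2,0,0],"delta_rot":[0,0,0]},{"jaw":1,"offset":[-1,0,0],"delta_rot":[0,0,0]}]'
```

```text
time_s: 9.15
tool_pos: [452.7, 38.0, 30.7]
orientation: [[-0.999, -0.045, -0.001], [-0.045, 0.999, -0.0], [0.001, -0.0, -1.0]]
ft_force: [-5.7, -0.3, 10.0]
width: 25.2
time_s: 9.45
tool_pos: [457.5, 38.2, 30.7]
orientation: [[-0.999, -0.045, -0.001], [-0.045, 0.999, -0.0], [0.001, -0.0, -1.0]]
ft_force: [-6.1, -0.6, 9.8]
width: 25.7
time_s: 9.75
tool_pos: [462.6, 38.5, 30.7]
orientation: [[-0.999, -0.045, -0.001], [-0.045, 0.999, -0.0], [0.001, -0.0, -1.0]]
ft_force: [-6.0, -0.3, 9.4]
width: 25.6
```

```bash
python3 -m handwheel '[{"jaw":1,"offset":[-1,0,-0.5],"delta_rot":[0,0,0]},{"jaw":1,"offset":[0,0,0],"delta_rot":[0,0,0]}]'
python3 - <<'E'
from h import *
go(462,38.5,30.7,92.65)
c,W=cloud("top"); cv2.imwrite("pics/top3.png",cv2.resize(c[120:270,180:330,::-1],None,fx=4,fy=4))
E
```

```text
time_s: 9.95
tool_pos: [463.9, 38.5, 30.7]
orientation: [[-0.999, -0.045, -0.001], [-0.045, 0.999, 0.0], [0.001, 0.0, -1.0]]
ft_force: [-2.9, -0.1, 2.5]
width: 25.2
pos [463.9  38.5  30.7] yaw_y 92.59 tilt [-0.0005  0.0001] F [-2.93 -0.12  2.51] w 25.2 t 9.95
offset [1.9 0.1 0. ] rotz -0.001
```

View pics/top3.png

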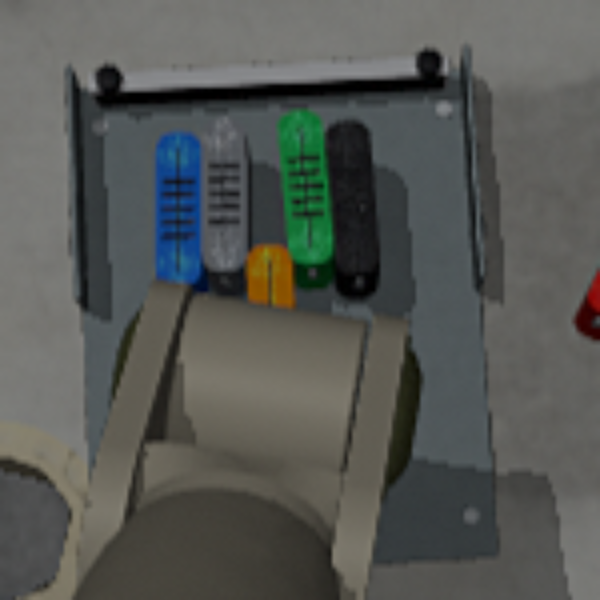

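Orange's nose (crop (270,250)) is between grey and green; these have yawed a little and slid back a few mm, all still standing. I continue.

```bash
python3 -m handwheel '[{"jaw":1,"offset":[-2,0,0],"delta_rot":[0,0,0]},{"jaw":1,"offset":[-2,0,0],"delta_rot":[0,0,0]},{"jaw":1,"offset":[-2,0,0],"delta_rot":[0,0,0]}]'
python3 -m handwheel '[{"jaw":1,"offset":[-2,0,0],"delta_rot":[0,0,0]},{"jaw":1,"offset":[-2,0,0],"delta_rot":[0,0,0]},{"jaw":1,"offset":[-2,0,0],"delta_rot":[0,0,0]}]'
python3 -m handwheel '[{"jaw":1,"offset":[-2,0,0],"delta_rot":[0,0,0]},{"jaw":1,"offset":[-2,0,0],"delta_rot":[0,0,0]},{"jaw":1,"offset":[-2,0,0],"delta_rot":[0,0,0]}]'
python3 -m handwheel '[{"jaw":1,"offset":[-2,0,0],"delta_rot":[0,0,0]},{"jaw":1,"offset":[-2,0,0],"delta_rot":[0,0,0]},{"jaw":1,"offset":[-2,0,0],"delta_rot":[0,0,0]}]'
```

```text
time_s: 10.3
tool_pos: [470.3, 38.7, 30.7]
orientation: [[-0.999, -0.045, 0.0], [-0.045, 0.999, 0.0], [-0.0, 0.0, -1.0]]
ft_force: [-1.1, -1.2, -0.3]
width: 25.3
time_s: 10.6
tool_pos: [476.2, 39.0, 30.8]
orientation: [[-0.999, -0.045, -0.0], [-0.045, 0.999, 0.0], [0.0, 0.0, -1.0]]
ft_force: [-1.6, -0.2, -1.2]
width: 25.4
time_s: 10.9
tool_pos: [482.2, 39.3, 30.8]
orientation: [[-0.999, -0.045, -0.0], [-0.045, 0.999, 0.0], [0.0, 0.0, -1.0]]
ft_force: [-1.7, 0.2, -1.4]
width: 25.4
time_s: 11.2
tool_pos: [488.1, 39.6, 30.8]
orientation: [[-0.999, -0.045, -0.0], [-0.045, 0.999, 0.0], [0.0, 0.0, -1.0]]
ft_force: [-2.1, 0.0, -1.7]
width: 25.2
```

```bash
python3 -m handwheel '[{"jaw":1,"offset":[-2,0,0],"delta_rot":[0,0,0]},{"jaw":1,"offset":[-2,0,0],"delta_rot":[0,0,0]},{"jaw":1,"offset":[-2,0,0],"delta_rot":[0,0,0]},{"jaw":1,"offset":[-2,0,0],"delta_rot":[0,0,0]},{"jaw":1,"offset":[-2,0,0],"delta_rot":[0,0,0]}]'
python3 -m handwheel '[{"jaw":1,"offset":[-2,0,0],"delta_rot":[0,0,0]},{"jaw":1,"offset":[-2,0,0],"delta_rot":[0,0,0]},{"jaw":1,"offset":[-2,0,0],"delta_rot":[0,0,0]},{"jaw":1,"offset":[-2,0,0],"delta_rot":[0,0,0]},{"jaw":1,"offset":[-2,0,0],"delta_rot":[0,0,0]}]'
python3 -m handwheel '[{"jaw":1,"offset":[-2,0,0],"delta_rot":[0,0,0]},{"jaw":1,"offset":[-2,0,0],"delta_rot":[0,0,0]},{"jaw":1,"offset":[-2,0,0],"delta_rot":[0,0,0]},{"jaw":1,"offset":[-2,0,0],"delta_rot":[0,0,0]},{"jaw":1,"offset":[-2,0,0],"delta_rot":[0,0,0]}]'
python3 - <<'E'
from h import *
go(528,41.6,30.8,92.65)
c,W=cloud("top"); cv2.imwrite("pics/top4.png",cv2.resize(c[120:270,180:330,::-1],None,fx=4,fy=4))
c,W=cloud("scene"); cv2.imwrite("pics/sc4.png",cv2.resize(c[130:280,220:400,::-1],None,fx=4,fy=4))
E
```

```text
time_s: 11.7
tool_pos: [498.2, 40.0, 30.8]
orientation: [[-0.999, -0.045, -0.0], [-0.045, 0.999, 0.0], [0.0, 0.0, -1.0]]
ft_force: [-1.3, 0.5, -1.4]
width: 25.5
time_s: 12.2
tool_pos: [508.2, 40.5, 30.8]
orientation: [[-0.999, -0.045, 0.0], [-0.045, 0.999, -0.0], [-0.0, -0.0, -1.0]]
ft_force: [-2.4, 0.5, -1.8]
width: 25.5
time_s: 12.7
tool_pos: [518.2, 40.9, 30.8]
orientation: [[-0.999, -0.045, 0.0], [-0.045, 0.999, -0.0], [-0.0, -0.0, -1.0]]
ft_force: [-2.2, 0.0, -1.1]
width: 25.0
pos [518.2  40.9  30.8] yaw_y 92.59 tilt [ 0.0001 -0.    ] F [-2.21  0.04 -1.12] w 25.0 t 12.7
offset [-9.8  0.2  0. ] rotz -0.0011
```

View pics/top4.png

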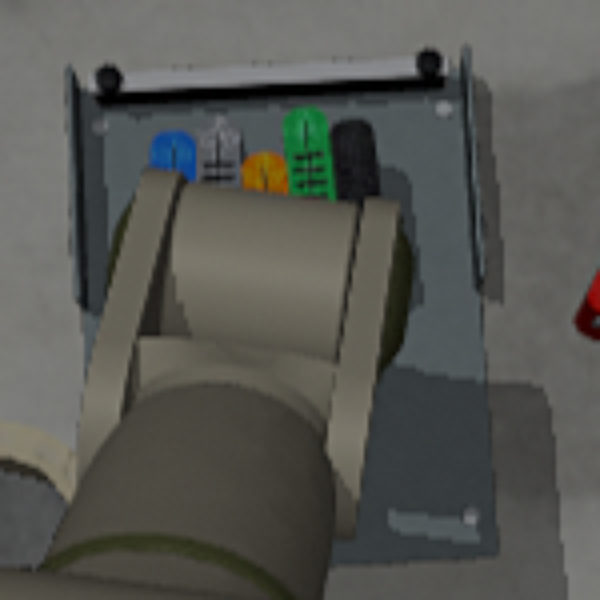

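View pics/sc4.png

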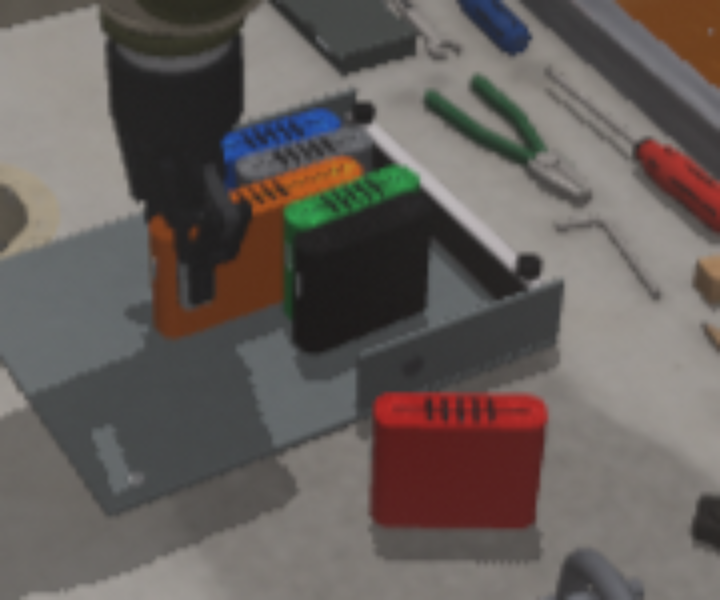

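Both views show orange straight between grey and green, everything upright. I go a bit further while holding it, then let go, back off and push from behind with shut fingers so that they stay clear of the row.

```bash
python3 -m handwheel '[{"jaw":1,"offset":[-2,0,0],"delta_rot":[0,0,0]},{"jaw":1,"offset":[-2,0,0],"delta_rot":[0,0,0]},{"jaw":1,"offset":[-2,0,0],"delta_rot":[0,0,0]},{"jaw":1,"offset":[-2,0,0],"delta_rot":[0,0,0]},{"jaw":1,"offset":[-2,0,0],"delta_rot":[0,0,0]}]'
python3 -m handwheel '[{"jaw":1,"offset":[-2,0,0],"delta_rot":[0,0,0]},{"jaw":1,"offset":[-1,0,0],"delta_rot":[0,0,0]},{"jaw":1,"offset":[0,0,0],"delta_rot":[0,0,0]},{"jaw":1,"offset":[0,0,0],"delta_rot":[0,0,0]}]' 20
python3 -m handwheel '[{"jaw":0.6,"offset":[0,0,0],"delta_rot":[0,0,0]},{"jaw":0.5,"offset":[0,0,0],"delta_rot":[0,0,0]},{"jaw":0.5,"offset":[0,0,0],"delta_rot":[0,0,0]},{"jaw":0.5,"offset":[0,0,0],"delta_rot":[0,0,0]}]'
```

```text
time_s: 13.3
tool_pos: [528.2, 41.4, 30.8]
orientation: [[-0.999, -0.045, 0.0], [-0.045, 0.999, -0.0], [-0.0, -0.0, -1.0]]
ft_force: [-0.9, -0.3, -1.3]
width: 24.9
time_s: 13.7
tool_pos: [531.2, 41.5, 30.8]
orientation: [[-0.999, -0.045, 0.001], [-0.045, 0.999, -0.0], [-0.001, -0.0, -1.0]]
ft_force: [0.0, 0.3, -1.9]
width: 25.6
time_s: 14.1
tool_pos: [531.1, 41.5, 31.0]
orientation: [[-0.999, -0.045, 0.0], [-0.045, 0.999, -0.0], [-0.0, -0.0, -1.0]]
ft_force: [0.3, -0.1, -0.3]
width: 42.6
```

```bash
python3 -m handwheel '[{"jaw":0.5,"offset":[5,0,0],"delta_rot":[0,0,0]},{"jaw":0.5,"offset":[12,0,0],"delta_rot":[0,0,0]},{"jaw":0.5,"offset":[15,0,0],"delta_rot":[0,0,0]},{"jaw":0.5,"offset":[15,0,0],"delta_rot":[0,0,0]},{"jaw":0.5,"offset":[8,0,0],"delta_rot":[0,0,0]}]'
python3 -m handwheel '[{"jaw":1,"offset":[0,0,0],"delta_rot":[0,-0.05,0]},{"jaw":1,"offset":[0,0,5],"delta_rot":[0,0,0]},{"jaw":1,"offset":[0,0,5],"delta_rot":[0,0,0]},{"jaw":1,"offset":[0,0,0],"delta_rot":[0,0,0]},{"jaw":1,"offset":[0,0,0],"delta_rot":[0,0,0]}]'
python3 - <<'E'
from h import *
go(490,39.8,20,92.65)
c,W=cloud("top"); Z=W[:,:,2]; s=np.s_[145:260,205:290]
hsv=cv2.cvtColor(c,cv2.COLOR_RGB2HSV)
m=(hsv[:,:,0]<22)&(hsv[:,:,1]>150)&(Z>68)&(Z<90);m[:,:215]=0;m[:,280:]=0;m[:140]=0;m[260:]=0
P=W[m][:,:2].astype(np.float32);print(len(P),cv2.minAreaRect(P))
c,W=cloud("wrist"); cv2.imwrite("pics/w5.png",c[:,:,::-1])
E
```

```text
time_s: 14.6
tool_pos: [474.7, 39.1, 30.9]
orientation: [[-0.999, -0.045, -0.001], [-0.045, 0.999, 0.0], [0.001, 0.0, -1.0]]
ft_force: [-0.1, 0.2, 0.1]
width: 42.7
time_s: 15.1
tool_pos: [476.8, 39.0, 20.5]
orientation: [[-0.998, -0.045, 0.049], [-0.045, 0.999, 0.002], [-0.049, 0.0, -0.999]]
ft_force: [0.7, -0.4, -0.1]
width: -0.1
pos [476.8  39.   20.5] yaw_y 92.59 tilt [0.0492 0.0023] F [ 0.73 -0.41 -0.13] w -0.1 t 15.1
offset [-13.2   0.2   1.2] rotz -0.0011
423 ((598.153564453125, 44.94200897216797), (104.18278503417969, 25.969209671020508), 2.6892499923706055)
```

View pics/w5.png

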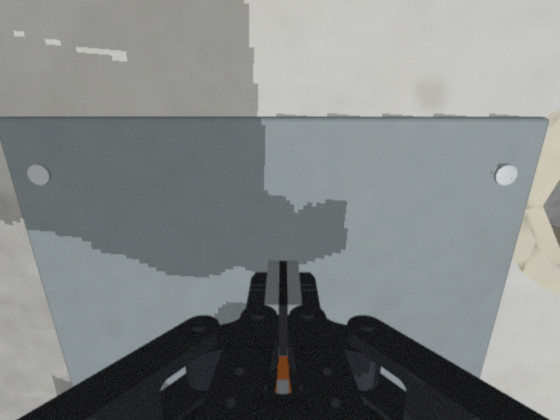

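The wrist view shows the shut fingers (283,285) centred on the orange tail (283,370); the top view gives yaw 2.7° and nose x≈650 mm. I approach the tail slowly.

```bash
python3 -m handwheel '[{"jaw":1,"offset":[-5,0.2,0.3],"delta_rot":[0,0,0]},{"jaw":1,"offset":[-5,0,0.3],"delta_rot":[0,0,0]},{"jaw":1,"offset":[-4,0,0.2],"delta_rot":[0,0,0]},{"jaw":1,"offset":[-2,0,0.1],"delta_rot":[0,0,0]},{"jaw":1,"offset":[0,0,0],"delta_rot":[0,0,0]}]'
python3 -m handwheel '[{"jaw":1,"offset":[-2,0,0.1],"delta_rot":[0,0,0]},{"jaw":1,"offset":[-2,0,0.1],"delta_rot":[0,0,0]},{"jaw":1,"offset":[0,0,0],"delta_rot":[0,0,0]}]'
python3 -m handwheel '[{"jaw":1,"offset":[-2,0,0.1],"delta_rot":[0,0,0]},{"jaw":1,"offset":[-2,0,0.1],"delta_rot":[0,0,0]},{"jaw":1,"offset":[0,0,0],"delta_rot":[0,0,0]}]'
```

```text
time_s: 15.7
tool_pos: [492.9, 40.0, 20.7]
orientation: [[-0.998, -0.045, 0.05], [-0.045, 0.999, 0.002], [-0.05, -0.0, -0.999]]
ft_force: [0.0, 0.5, -0.3]
width: 0.2
time_s: 16.0
tool_pos: [496.8, 40.1, 20.7]
orientation: [[-0.998, -0.045, 0.05], [-0.045, 0.999, 0.002], [-0.05, -0.0, -0.999]]
ft_force: [0.1, 0.0, 0.3]
width: -0.3
time_s: 16.3
tool_pos: [500.8, 40.3, 20.7]
orientation: [[-0.998, -0.045, 0.05], [-0.045, 0.999, 0.002], [-0.05, -0.0, -0.999]]
ft_force: [0.2, -0.5, 0.8]
width: -0.2
```

```bash
python3 -m handwheel '[{"jaw":1,"offset":[-1,0,0.1],"delta_rot":[0,0,0]},{"jaw":1,"offset":[-1,0,0],"delta_rot":[0,0,0]},{"jaw":1,"offset":[-1,0,0.1],"delta_rot":[0,0,0]}]'
python3 -m handwheel '[{"jaw":1,"offset":[-1,0,0.1],"delta_rot":[0,0,0]},{"jaw":1,"offset":[-1,0,0],"delta_rot":[0,0,0]},{"jaw":1,"offset":[-1,0,0.1],"delta_rot":[0,0,0]}]'
python3 -m handwheel '[{"jaw":1,"offset":[-1,0,0.1],"delta_rot":[0,0,0]},{"jaw":1,"offset":[-1,0,0],"delta_rot":[0,0,0]},{"jaw":1,"offset":[-1,0,0.1],"delta_rot":[0,0,0]}]'
```

```text
time_s: 16.6
tool_pos: [503.4, 40.5, 20.6]
orientation: [[-0.998, -0.045, 0.049], [-0.045, 0.999, 0.002], [-0.049, 0.0, -0.999]]
ft_force: [-1.9, 0.4, 0.2]
width: -0.1
time_s: 16.9
tool_pos: [506.6, 40.6, 20.6]
orientation: [[-0.998, -0.045, 0.05], [-0.045, 0.999, 0.002], [-0.05, 0.0, -0.999]]
ft_force: [-1.8, 0.2, 0.3]
width: 0.1
time_s: 17.2
tool_pos: [509.7, 40.7, 20.6]
orientation: [[-0.998, -0.045, 0.05], [-0.045, 0.999, 0.002], [-0.05, -0.0, -0.999]]
ft_force: [-2.6, 0.3, 0.0]
width: 0.4
```

```bash
cat > chk.py <<'E'
import sys
from rig import get_obs
o=get_obs(); print(round(o["time_s"],2),o["tool_pos"].round(1),o["ft_force"].round(1)); sys.exit(int(o["ft_force"][0]<-4.5))
E
python3 -m handwheel '[{"jaw":1,"offset":[-0.5,0,0],"delta_rot":[0,0,0]},{"jaw":1,"offset":[-0.5,0,0.1],"delta_rot":[0,0,0]}]' >/dev/null && python3 chk.py &&
python3 -m handwheel '[{"jaw":1,"offset":[-0.5,0,0],"delta_rot":[0,0,0]},{"jaw":1,"offset":[-0.5,0,0],"delta_rot":[0,0,0]}]' >/dev/null && python3 chk.py &&
python3 -m handwheel '[{"jaw":1,"offset":[-0.5,0,0],"delta_rot":[0,0,0]},{"jaw":1,"offset":[-0.5,0,0.1],"delta_rot":[0,0,0]}]' >/dev/null && python3 chk.py &&
python3 -m handwheel '[{"jaw":1,"offset":[-0.5,0,0],"delta_rot":[0,0,0]},{"jaw":1,"offset":[-0.5,0,0],"delta_rot":[0,0,0]}]' >/dev/null && python3 chk.py &&
python3 -m handwheel '[{"jaw":1,"offset":[-0.5,0,0],"delta_rot":[0,0,0]},{"jaw":1,"offset":[-0.5,0,0.1],"delta_rot":[0,0,0]}]' >/dev/null && python3 chk.py &&
python3 -m handwheel '[{"jaw":1,"offset":[-0.5,0,0],"delta_rot":[0,0,0]},{"jaw":1,"offset":[-0.5,0,0],"delta_rot":[0,0,0]}]' >/dev/null && python3 chk.py &&
python3 -m handwheel '[{"jaw":1,"offset":[-0.5,0,0],"delta_rot":[0,0,0]},{"jaw":1,"offset":[-0.5,0,0.1],"delta_rot":[0,0,0]}]' >/dev/null && python3 chk.py &&
python3 -m handwheel '[{"jaw":1,"offset":[-0.5,0,0],"delta_rot":[0,0,0]},{"jaw":1,"offset":[-0.5,0,0],"delta_rot":[0,0,0]}]' >/dev/null && python3 chk.py; echo end
```

```text
17.4 [510.6  40.8  20.6] [-2.2 -0.1  0.7]
17.6 [511.6  40.8  20.6] [-1.2 -0.1  0.3]
17.8 [512.6  40.9  20.5] [-0.9 -0.4  0.8]
18.0 [513.6  40.9  20.6] [-0.5 -0.  -0.4]
18.2 [514.6  41.   20.6] [-1.8 -0.1  1.2]
18.4 [515.6  41.   20.6] [-0.7 -0.7 -0.3]
18.6 [516.6  41.1  20.6] [-1.9 -0.4  0.5]
18.8 [517.6  41.1  20.6] [-1.5  0.9 -0. ]
end
```

Friction is about 1.5 N. I continue the same way with the same force guard.

```bash

python3 -m handwheel '[{"jaw":1,"offset":[-0.5,0,0],"delta_rot":[0,0,0]},{"jaw":1,"offset":[-0.5,0,0.1],"delta_rot":[0,0,0]}]' >/dev/null && python3 chk.py &&
python3 -m handwheel '[{"jaw":1,"offset":[-0.5,0,0],"delta_rot":[0,0,0]},{"jaw":1,"offset":[-0.5,0,0],"delta_rot":[0,0,0]}]' >/dev/null && python3 chk.py &&
python3 -m handwheel '[{"jaw":1,"offset":[-0.5,0,0],"delta_rot":[0,0,0]},{"jaw":1,"offset":[-0.5,0,0.1],"delta_rot":[0,0,0]}]' >/dev/null && python3 chk.py &&
python3 -m handwheel '[{"jaw":1,"offset":[-0.5,0,0],"delta_rot":[0,0,0]},{"jaw":1,"offset":[-0.5,0,0],"delta_rot":[0,0,0]}]' >/dev/null && python3 chk.py &&
python3 -m handwheel '[{"jaw":1,"offset":[-0.5,0,0],"delta_rot":[0,0,0]},{"jaw":1,"offset":[-0.5,0,0.1],"delta_rot":[0,0,0]}]' >/dev/null && python3 chk.py &&
python3 -m handwheel '[{"jaw":1,"offset":[-0.5,0,0],"delta_rot":[0,0,0]},{"jaw":1,"offset":[-0.5,0,0],"delta_rot":[0,0,0]}]' >/dev/null && python3 chk.py &&
python3 -m handwheel '[{"jaw":1,"offset":[-0.5,0,0],"delta_rot":[0,0,0]},{"jaw":1,"offset":[-0.5,0,0.1],"delta_rot":[0,0,0]}]' >/dev/null && python3 chk.py &&
python3 -m handwheel '[{"jaw":1,"offset":[-0.5,0,0],"delta_rot":[0,0,0]},{"jaw":1,"offset":[-0.5,0,0],"delta_rot":[0,0,0]}]' >/dev/null && python3 chk.py &&
python3 -m handwheel '[{"jaw":1,"offset":[-0.5,0,0],"delta_rot":[0,0,0]},{"jaw":1,"offset":[-0.5,0,0.1],"delta_rot":[0,0,0]}]' >/dev/null && python3 chk.py &&
python3 -m handwheel '[{"jaw":1,"offset":[-0.5,0,0],"delta_rot":[0,0,0]},{"jaw":1,"offset":[-0.5,0,0],"delta_rot":[0,0,0]}]' >/dev/null && python3 chk.py; echo end
```

```text
19.0 [518.6  41.2  20.5] [-1.   0.   0.7]
19.2 [519.6  41.2  20.6] [-1.7  0.3  0.1]
19.4 [520.6  41.2  20.5] [-2.9 -0.1  1.2]
19.6 [521.6  41.3  20.6] [-1.5  0.8 -0.5]
19.8 [522.6  41.3  20.6] [-1.4  0.3  0.8]
20.0 [523.6  41.4  20.6] [-1.1  0.1 -0.4]
20.2 [524.6  41.4  20.5] [-1.7 -0.2 -0. ]
20.4 [525.6  41.5  20.6] [-1.1 -0.3 -0.4]
20.6 [526.6  41.5  20.5] [-1.9  0.5  0.3]
20.8 [527.6  41.6  20.6] [-0.6 -0.7 -0. ]
end
```

```bash

python3 -m handwheel '[{"jaw":1,"offset":[-0.5,0,0],"delta_rot":[0,0,0]},{"jaw":1,"offset":[-0.5,0,0.1],"delta_rot":[0,0,0]}]' >/dev/null && python3 chk.py &&
python3 -m handwheel '[{"jaw":1,"offset":[-0.5,0,0],"delta_rot":[0,0,0]},{"jaw":1,"offset":[-0.5,0,0],"delta_rot":[0,0,0]}]' >/dev/null && python3 chk.py &&
python3 -m handwheel '[{"jaw":1,"offset":[-0.5,0,0],"delta_rot":[0,0,0]},{"jaw":1,"offset":[-0.5,0,0.1],"delta_rot":[0,0,0]}]' >/dev/null && python3 chk.py &&
python3 -m handwheel '[{"jaw":1,"offset":[-0.5,0,0],"delta_rot":[0,0,0]},{"jaw":1,"offset":[-0.5,0,0],"delta_rot":[0,0,0]}]' >/dev/null && python3 chk.py &&
python3 -m handwheel '[{"jaw":1,"offset":[-0.5,0,0],"delta_rot":[0,0,0]},{"jaw":1,"offset":[-0.5,0,0.1],"delta_rot":[0,0,0]}]' >/dev/null && python3 chk.py &&
python3 -m handwheel '[{"jaw":1,"offset":[-0.5,0,0],"delta_rot":[0,0,0]},{"jaw":1,"offset":[-0.5,0,0],"delta_rot":[0,0,0]}]' >/dev/null && python3 chk.py &&
python3 -m handwheel '[{"jaw":1,"offset":[-0.5,0,0],"delta_rot":[0,0,0]},{"jaw":1,"offset":[-0.5,0,0.1],"delta_rot":[0,0,0]}]' >/dev/null && python3 chk.py &&
python3 -m handwheel '[{"jaw":1,"offset":[-0.5,0,0],"delta_rot":[0,0,0]},{"jaw":1,"offset":[-0.5,0,0],"delta_rot":[0,0,0]}]' >/dev/null && python3 chk.py; echo end
```

```text
21.0 [528.6  41.6  20.6] [-1.3 -0.1  0.6]
21.2 [529.6  41.7  20.6] [-0.9  0.  -0. ]
21.4 [530.6  41.7  20.6] [-1.3 -0.3 -0.1]
21.6 [531.6  41.7  20.6] [-0.9 -1.4 -0.2]
21.8 [532.6  41.8  20.5] [-1.1  0.4  0.9]
22.0 [533.6  41.8  20.6] [-1.7 -0.6 -0.4]
22.2 [534.6  41.9  20.6] [-1.1 -0.7  0.4]
22.4 [535.6  41.9  20.6] [-1.  -1.3  0.6]
end
```

```bash
python3 - <<'E'
from h import *
c,W=cloud("top"); Z=W[:,:,2]; cv2.imwrite("pics/top6.png",cv2.resize(c[120:270,180:330,::-1],None,fx=4,fy=4))
hsv=cv2.cvtColor(c,cv2.COLOR_RGB2HSV); H,S=hsv[:,:,0],hsv[:,:,1]
for n,m in (("orange",(H<22)&(S>150)),("green",(H>45)&(H<80)&(S>100)),("blue",(H>95)&(H<125)&(S>150))):
    m=m&(Z>70)&(Z<90); m[:,:205]=0;m[:,290:]=0;m[:135]=0;m[260:]=0
    P=W[m][:,:2]; print(n,len(P),P.min(0).round(1),P.max(0).round(1))
m=(Z>30)&(Z<45);m[:,:215]=0;m[:,285:]=0;m[:120]=0;m[150:]=0
print("bar top minx",np.percentile(W[m][:,0],[1,10,50,99]).round(1))
E
```

```text
orange 266 [616.4  33.8] [685.1  61.2]
green 231 [613.5   4.2] [664.8  33.6]
blue 84 [623.6  47.5] [650.8 111.7]
bar top minx [687.4 690.2 696.1 705.8]
```

View pics/top6.png

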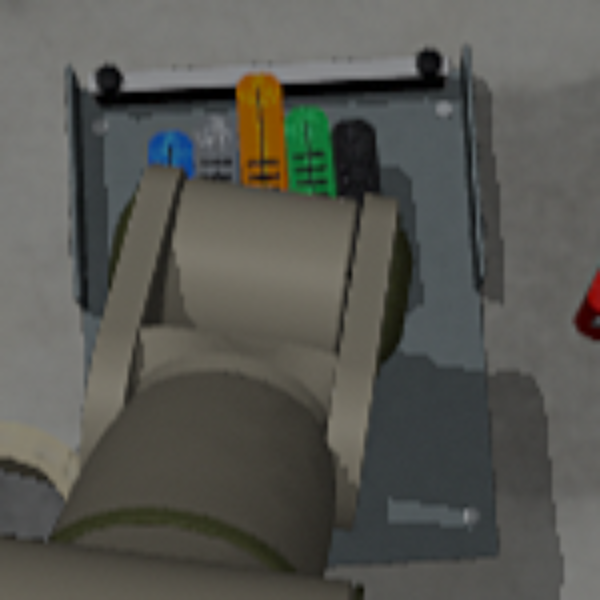

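The nose (crop (260,75)) is at x≈685 mm and the bar's front edge looks to be at about 688, with the neighbours in place. The last few mm go in 0.5 mm steps.

```bash

python3 -m handwheel '[{"jaw":1,"offset":[-0.5,0,0],"delta_rot":[0,0,0]},{"jaw":1,"offset":[0,0,0],"delta_rot":[0,0,0]}]' >/dev/null && python3 chk.py &&
python3 -m handwheel '[{"jaw":1,"offset":[-0.5,0,0.1],"delta_rot":[0,0,0]},{"jaw":1,"offset":[0,0,0],"delta_rot":[0,0,0]}]' >/dev/null && python3 chk.py &&
python3 -m handwheel '[{"jaw":1,"offset":[-0.5,0,0],"delta_rot":[0,0,0]},{"jaw":1,"offset":[0,0,0],"delta_rot":[0,0,0]}]' >/dev/null && python3 chk.py &&
python3 -m handwheel '[{"jaw":1,"offset":[-0.5,0,0],"delta_rot":[0,0,0]},{"jaw":1,"offset":[0,0,0],"delta_rot":[0,0,0]}]' >/dev/null && python3 chk.py &&
python3 -m handwheel '[{"jaw":1,"offset":[-0.5,0,0],"delta_rot":[0,0,0]},{"jaw":1,"offset":[0,0,0],"delta_rot":[0,0,0]}]' >/dev/null && python3 chk.py &&
python3 -m handwheel '[{"jaw":1,"offset":[-0.5,0,0.1],"delta_rot":[0,0,0]},{"jaw":1,"offset":[0,0,0],"delta_rot":[0,0,0]}]' >/dev/null && python3 chk.py &&
python3 -m handwheel '[{"jaw":1,"offset":[-0.5,0,0],"delta_rot":[0,0,0]},{"jaw":1,"offset":[0,0,0],"delta_rot":[0,0,0]}]' >/dev/null && python3 chk.py &&
python3 -m handwheel '[{"jaw":1,"offset":[-0.5,0,0],"delta_rot":[0,0,0]},{"jaw":1,"offset":[0,0,0],"delta_rot":[0,0,0]}]' >/dev/null && python3 chk.py &&
python3 -m handwheel '[{"jaw":1,"offset":[-0.5,0,0],"delta_rot":[0,0,0]},{"jaw":1,"offset":[0,0,0],"delta_rot":[0,0,0]}]' >/dev/null && python3 chk.py &&
python3 -m handwheel '[{"jaw":1,"offset":[-0.5,0,0.1],"delta_rot":[0,0,0]},{"jaw":1,"offset":[0,0,0],"delta_rot":[0,0,0]}]' >/dev/null && python3 chk.py; echo end
```

```text
22.65 [536.2  41.9  20.6] [-0.6 -0.  -0.7]
22.85 [536.7  42.   20.6] [-1.2 -0.1 -0.8]
23.05 [537.2  42.   20.6] [-1.5 -0.1 -0.1]
23.25 [537.6  42.   20.6] [-1.4 -0.2  0.9]
23.45 [538.1  42.   20.6] [-1.2  0.2 -0.3]
23.65 [538.6  42.1  20.6] [-1.3  0.5  0.9]
23.85 [539.2  42.1  20.6] [-1.   0.5 -0.3]
24.05 [539.6  42.1  20.6] [-1.1 -0.4 -0.1]
24.25 [540.1  42.1  20.6] [-1.7  0.8  0.1]
24.45 [540.6  42.2  20.5] [-0.3 -0.6 -0.5]
end
```

```bash

python3 -m handwheel '[{"jaw":1,"offset":[-0.5,0,0],"delta_rot":[0,0,0]},{"jaw":1,"offset":[0,0,0],"delta_rot":[0,0,0]}]' >/dev/null && python3 chk.py &&
python3 -m handwheel '[{"jaw":1,"offset":[-0.5,0,0.1],"delta_rot":[0,0,0]},{"jaw":1,"offset":[0,0,0],"delta_rot":[0,0,0]}]' >/dev/null && python3 chk.py &&
python3 -m handwheel '[{"jaw":1,"offset":[-0.5,0,0],"delta_rot":[0,0,0]},{"jaw":1,"offset":[0,0,0],"delta_rot":[0,0,0]}]' >/dev/null && python3 chk.py &&
python3 -m handwheel '[{"jaw":1,"offset":[-0.5,0,0],"delta_rot":[0,0,0]},{"jaw":1,"offset":[0,0,0],"delta_rot":[0,0,0]}]' >/dev/null && python3 chk.py &&
python3 -m handwheel '[{"jaw":1,"offset":[-0.5,0,0],"delta_rot":[0,0,0]},{"jaw":1,"offset":[0,0,0],"delta_rot":[0,0,0]}]' >/dev/null && python3 chk.py &&
python3 -m handwheel '[{"jaw":1,"offset":[-0.5,0,0.1],"delta_rot":[0,0,0]},{"jaw":1,"offset":[0,0,0],"delta_rot":[0,0,0]}]' >/dev/null && python3 chk.py &&
python3 -m handwheel '[{"jaw":1,"offset":[-0.5,0,0],"delta_rot":[0,0,0]},{"jaw":1,"offset":[0,0,0],"delta_rot":[0,0,0]}]' >/dev/null && python3 chk.py &&
python3 -m handwheel '[{"jaw":1,"offset":[-0.5,0,0],"delta_rot":[0,0,0]},{"jaw":1,"offset":[0,0,0],"delta_rot":[0,0,0]}]' >/dev/null && python3 chk.py; echo end
```

```text
24.65 [541.2  42.1  20.6] [-1.1  0.   0.9]
24.85 [541.5  42.2  20.5] [-1.5 -0.2  0.2]
25.05 [541.6  42.3  20.4] [-4.2  0.7  0.7]
25.25 [541.6  42.3  20.3] [-5.5 -0.5  2.3]
end
```

Bar felt at TCP x≈541.5. I add a small step and hold.

```bash

python3 -m handwheel '[{"jaw":1,"offset":[-0.4,0,0],"delta_rot":[0,0,0]},{"jaw":1,"offset":[0,0,0],"delta_rot":[0,0,0]},{"jaw":1,"offset":[0,0,0],"delta_rot":[0,0,0]}]' >/dev/null; python3 chk.py
python3 -m handwheel '[{"jaw":1,"offset":[0,0,0],"delta_rot":[0,0,0]},{"jaw":1,"offset":[0,0,0],"delta_rot":[0,0,0]}]' >/dev/null; python3 chk.py
```

```text
25.55 [541.6  42.4  20.2] [-6.9 -1.9  2.5]
25.75 [541.6  42.3  20.2] [-7.4 -0.2  2.7]
```

```bash

python3 -m handwheel '[{"jaw":1,"offset":[1,0,0],"delta_rot":[0,0,0]},{"jaw":1,"offset":[2,0,0],"delta_rot":[0,0,0]},{"jaw":1,"offset":[5,0,0],"delta_rot":[0,0,0]},{"jaw":1,"offset":[20,0,0],"delta_rot":[0,0,0]},{"jaw":1,"offset":[30,0,0],"delta_rot":[0,0,0]}]' >/dev/null
python3 -m handwheel '[{"jaw":1,"offset":[30,0,-10],"delta_rot":[0,0,0]},{"jaw":1,"offset":[20,0,-30],"delta_rot":[0,0,0]},{"jaw":1,"offset":[0,0,-40],"delta_rot":[0,0,0]},{"jaw":1,"offset":[0,0,-40],"delta_rot":[0,0,0]},{"jaw":1,"offset":[0,0,0],"delta_rot":[0,0,0]}]'
python3 - <<'E'
from h import *
c,W=cloud("top"); Z=W[:,:,2]
hsv=cv2.cvtColor(c,cv2.COLOR_RGB2HSV); H,S=hsv[:,:,0],hsv[:,:,1]
for n,m in (("orange",(H<22)&(S>150)),("green",(H>45)&(H<80)&(S>100)),("blue",(H>95)&(H<125)&(S>150)),("all",S>=0)):
    m=m&(Z>70)&(Z<90); m[:,:205]=0;m[:,290:]=0;m[:130]=0;m[215:]=0
    P=W[m]; print(n,len(P),P.min(0).round(1),P.max(0).round(1),cv2.minAreaRect(P[:,:2].astype(np.float32)))
a=cv2.resize(c[125:225,190:310,::-1],(480,400))
s,_=cloud("scene"); b=cv2.resize(s[140:240,250:370,::-1],(480,400))[:, :320]
cv2.imwrite("pics/end.png",np.hstack([a,b]))
E
```

```text
time_s: 26.75
tool_pos: [431.2, 36.8, 139.5]
orientation: [[-0.997, -0.045, 0.06], [-0.045, 0.999, 0.0], [-0.06, -0.002, -0.998]]
ft_force: [0.0, -0.9, -0.4]
width: 0.1
orange 560 [550.9  31.7  71.1] [692.   61.2  87.3] ((621.5855712890625, 46.11628723144531), (141.41500854492188, 25.754119873046875), 2.837721347808838)
green 427 [573.9   2.2  70.4] [665.5  33.7  85.6] ((619.630126953125, 18.219640731811523), (91.72917175292969, 27.206111907958984), 4.675741195678711)
blue 393 [5.602e+02 2.000e-01 7.020e+01] [650.7 111.7  86.3] ((609.4214477539062, 60.05660629272461), (90.32649230957031, 110.37464904785156), 6.436294078826904)
all 2391 [550.9 -22.8  70.2] [692.  111.7  87.3] ((621.4635009765625, 44.522064208984375), (141.07203674316406, 134.3817901611328), 0.1333097219467163)
```

View pics/end.png

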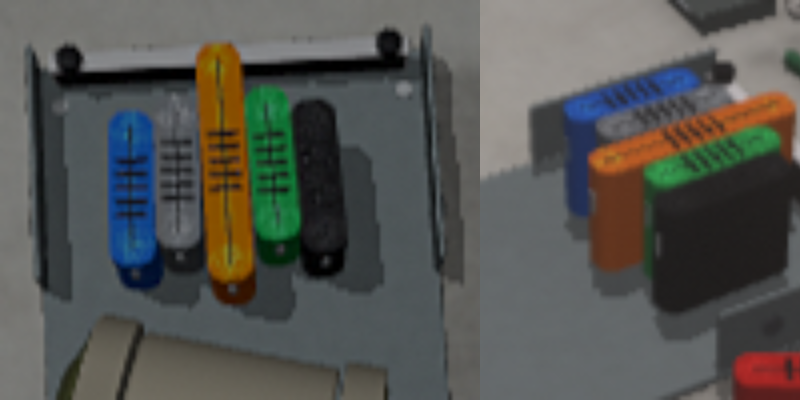

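The final picture shows orange upright and straight between grey and green with its nose at the bar. All five cases are standing and the arm is clear.

```bash
python3 -c "
from rig import hand_in
print(hand_in())"
```

```text
the job is handed in; nothing more can be done
None
```

The orange case is back in the rack between the grey and green cases, with its nose at the stop bar. I handed the job in at about 27 s of the 58 s allowed. No verdict was reported.

**How it went:**
- I gripped the case near its tail, set it down in front of the gap, and pushed it in while holding it. The wrist force was about 6 N as it nudged the neighbours apart.
- I then let go and pushed the tail with shut fingers. The wrist felt about 1.5 N of friction, then a clear rise to 7.4 N at the bar. I held that for about half a second and backed off.

**Last checks (top and scene cameras):**
- **Orange case:** it stands upright at about 2.8° yaw, against about 2.6° for the rack. Its nose is at x ≈ 692 mm, which agrees within about 1–2 mm with where the bar was felt.
- **Other four cases:** all are standing. The green one was pushed back about 9 mm and yawed about 2°; the grey one moved back a few millimetres.
- **Robot:** the arm is clear of the work and the wrist force is about zero.

**Not checked:**
- The bracket, star knob and spanner were not measured again. The arm never went near them.
- The contact forces on the cases and the bar were read only through the wrist sensor.

No check failed. The camera first suggested the bar at x ≈ 687–690 mm, about 2 mm nearer than where it was felt, which is within calibration.

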